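Set a price stand a ruler's width in front of the egg board

TASK

Draw the blue ruler out of its green holder, set it down flat on the counter and let go; then pick it up again by its orange grip block, lay it flat on the counter with one long edge flush along the near face of the wooden egg board, neither end poking past the board, and let go. Then stand the price stand with the pink card against the ruler's other long edge, flush with it and within its length, with the front of the card still facing away from the board, so that it stands square to the board one ruler's width out. Drop neither of them, and leave the other stand, the shaker, the cup and the tape roll where they are.

Things in the scene. Friction and masses are not known exactly. Their poses are not given: they have to be found in the camera images.
- ruler: Flat blue ruler 44 x 160 x 10 mm (x, y, z) with white ticks along both long edges and an orange grip block on its middle; 0.23 kg. Origin: centre of the underside; y runs along its length, z up out of the face with the grip block. The two long edges are alike. At the start it lies 5 mm above the counter in the holder; about 55 mm of its -y end sticks out and can be taken across the 44 mm width.
- ruler_grip: Orange grip block fixed on the middle of the ruler, 20 x 44 x 24 mm (x, y, z; 44 mm along the ruler), its underside 10 mm above the ruler's underside. Origin: centre of its underside; axes as the ruler's. Best taken across its 44 mm, so that no finger stands beside the ruler's long edges. Under the holder's roof at the start, so it cannot be taken there.
- holder: Green roofed ruler holder fixed to the counter, 64 x 106 x 55 mm (x, y, z), open only at its -y end (which looks roughly to the robot's right); closed at +y. Floor 5 mm thick, inner width 54 mm, roof underside 50 mm above the counter. Origin: centre of its underside.
- board: Wooden egg board fixed to the counter, 70 x 230 x 18 mm (x, y, z), three eggs fixed on top (tops up to 55 mm above the counter). Origin: centre of the underside. Its near long face, toward the robot, is the plane x = -35 mm in its frame; y runs along that face.
- pink_stand: Price stand with a pink card: wooden block 24 x 60 x 18 mm (x, y, z) with an upright card 62 mm wide (y), 6 mm thick (x from -2 to 4 mm), up to 59 mm high; 0.06 kg. Origin: centre of the block's underside. The printed front of the card faces -x. It can be taken across its 60 to 62 mm width.
- card_front (a point): Point on the pink stand's block, in the middle of its front face (-x side), 9 mm above the counter.
- white_stand: Like the pink stand but with a white card, same sizes; a bystander, to be left alone.
- shaker: Glass spice shaker, 41 mm across, 87 mm high, a bystander. Origin: centre of its underside.
- steel_cup: Steel cup, 77 mm across, 101 mm high, a bystander. Origin: centre of its underside.
- tape_roll: Roll of brown tape lying flat, 96 mm across, 48 mm high, a bystander. Origin: centre of its underside.
There are look-alikes about, which are no part of the job. Leave any purple look-alike of the pink_stand alone.

How it is judged:
On the way, in this order (a step that is already met when the one before it is completed fails the run):
1. the ruler is out of the holder, lying flat on the counter, let go (horizontal distance between ruler and holder above 0.135 m and height (world z) of ruler below 0.003 m and angle between ruler's own z axis and vertical below 0.06 rad and linear speed of ruler below 0.02 m/s and contact force between the arm and ruler below 0.05 N), for 0.2 s.
2. the ruler is picked up by its orange grip block (contact force between the fingers and ruler_grip above 1 N and height (world z) of ruler above 0.005 m), for 0.1 s.
3. the ruler lies flat and flush along the near face of the board, let go (x of ruler in the frame of board between -0.06 and -0.0545 m and angle between the x axis of ruler and the x axis of board, either way round below 0.03 rad and y of ruler in the frame of board between -0.045 and 0.045 m and height (world z) of ruler below 0.003 m and angle between ruler's own z axis and vertical below 0.06 rad and linear speed of ruler below 0.02 m/s and contact force between the arm and ruler below 0.05 N), for 0.3 s.
At the end, for the whole second after the job is handed in: Ruler flat along the board's near face: gap < 3 mm, parallel within 0.03 rad, middles within 45 mm. Pink stand upright against the other edge: < 5.5 mm beyond a ruler's width from the board, parallel within 0.06 rad, within 60 mm of the ruler's middle, card front outward. Both at rest (x of ruler in the frame of board between -0.06 and -0.0545 m and angle between the x axis of ruler and the x axis of board, either way round below 0.03 rad and y of ruler in the frame of board between -0.045 and 0.045 m and height (world z) of each of ruler, pink_stand below 0.003 m and angle between each of ruler, pink_stand's own z axis and vertical below 0.06 rad and linear speed of each of ruler, pink_stand below 0.02 m/s and x of pink_stand in the frame of board between -0.0965 and -0.0875 m and x of card_front in the frame of board below -0.096 m and angle between the x axis of pink_stand and the x axis of board, either way round below 0.06 rad and y of pink_stand in the frame of ruler between -0.06 and 0.06 m); the robot touches nothing.
It fails at once if the white-card stand, shaker, cup or tape roll is moved more than 20 mm (distance of any of white_stand, shaker, steel_cup, tape_roll from where it was at the start of the episode above 0.02 m).
It fails at once if the ruler is dropped: free of the fingers more than 30 mm above the counter (height (world z) of ruler above 0.03 m and contact force between the fingers and ruler below 0.02 N).
It fails at once if the pink stand is dropped: free of the fingers more than 30 mm above the counter (height (world z) of pink_stand above 0.03 m and contact force between the fingers and pink_stand below 0.02 N).
It also fails if it takes over 64 s, if anything falls off the work surface, if the arm or the gripper's body presses on something with over 40 N, if the wrist force passes 120 N, or if a joint passes its speed limit or range.

ROBOT

A 6-joint arm with a two-finger parallel gripper is mounted at the origin on a cart in front of the work surface, level with it; the furniture and walls round the work are solid. World frame = base frame: x ahead of the robot, y to its left, z up, the work surface at z = 0. Lengths are in m, angles in rad, forces in N, time in s.
With the tool pointing down it reaches from about 0.375 to 0.9 m from the base axis. Payload 3.1 kg.
Tool frame: the origin (TCP) lies midway between the tips of the shut fingers; the grasp point (between the pads) lies 19 mm behind it (manip.pinch_z is the distance from the TCP to the grasp point, in m); z points along the fingers, y is the line along which they close (so a half turn about z gives the same grasp; the last joint's range is limited). The gripper opens to 85 mm and grips with 20 to 120 N. Pads are 22 mm wide; open, the fingers measure 114 mm over their backs; the gripper's body (76 mm by 85 mm) begins 54 mm behind the grasp point. The pads swing forward as they close: fully open they stand 13 mm farther back than shut.
Start: joints at [1.024, 0.527, 1.433, -0, 1.181, -0.178], TCP at [0.225, 0.583, 0.231] pointing down, gripper open.
Joint ranges: [-3.08, 3.08], [-0.75, 2.2], [0.22, 2.44], [-1.43, 4.57], [0, 2.65], [-2.85, 2.85]. Speed limits (rad/s): [2.79, 2.79, 3.14, 3.14, 3.14, 3.14].

INTERFACE

Orientations are given as a unit quaternion [x, y, z, w].
In Python, from station import manip, viewer, ticket gives the robot as it stands.
- The arm moves only by the shell command python3 -m creep 'ROWS' [FORCE]. ROWS is JSON, a list of rows, each an object with "slide": the shift along the tool's x, y, z in cm, a list of three; "angular": the turn, a rotation vector about the tool's x, y, z in rad, a list of three; "claw": the opening, from -1 (shut) to 1 (fully open). A call has 1 to 10 rows; each row shifts and turns the commanded pose from where the row before left it, along the tool's axes as they then stand; what a row does not reach is not made up. A row lasts 1/12 s, in which the tool goes at most 41.7 mm and 7.16 degrees, less where a joint would pass 70% of its speed; a pose out of reach is approached as far as the arm can. A call with a gripper value outside its range is refused whole. The fingers move at their own pace and stop on an object; FORCE is the grip in N (left out, the last holds). Time passes only in rows, so rows that do not move let the fingers close. It gives the time, the measured TCP pose, the force, the opening and the grip force at its end, in the units of the state.
- manip.sense(): the state, without advancing time (a new reading comes with each control period).
- viewer.snapshot(name): name is "scene" or "top"; returns the picture (480x640x3 uint8, blue, green, red); there is no depth.
- viewer.calibration(name): a dict with "fov_y" (degrees; the focal length in pixels is half the picture's height over the tangent of half this angle, whatever the lens; pixels are square), "cx", "cy" (the principal point, pixels), "T" (4x4, takes a point from camera to world coordinates). Camera axes: x right, y up, looking along -z (the intrinsics and any distortion apply to the point x, -y, -z); pixel columns grow to the right and rows downward; lengths in m; the calibration is good to about 2 mm. A picture is of the moment at which its call begins. calibration takes no time and is no camera call.
- ticket.sign_off(): hands the job in; it is judged then, once.
The state is a dict: "t": time; "q": joint angles; "qd": joint speeds; "tau": joint torques, N m; "tcp_pos": TCP position; "tool_rot": TCP orientation; "force": force on the tool from outside, world axes, zero at the start; "ft_torque": the same for the moment, N m; "finger_gap": opening from 0.0 (shut) to 1.0 (fully open); "gripper_force": force on a finger pad.
Only numpy, scipy, OpenCV 4.12 (cv2) and the standard library are available. Lean on these libraries where they do the work, as an engineer would, in place of code of your own. Each camera call takes 0.05 s, during which the arm holds its last target. There are 200 camera calls.

## Working session

There is one attempt and no reset: what is moved stays moved. The work goes in short steps, Python scripts to look and compute and a shell command to move; the robot and the scene stay as the last step left them, time stands still between calls to the robot, and variables do not carry over. Pictures are saved under pics/ and viewed, at most 10 in all, crops included, and the job is handed in when it is done.

```bash
ls; mkdir -p pics; python3 - <<'E'
from station import manip, viewer
import cv2,json
for n in("scene","top"):
    cv2.imwrite(f"pics/{n}0.png",viewer.snapshot(n)); print(n,viewer.calibration(n))
print(manip.sense(), manip.pinch_z)
E
```

```text
pics
scene {'fov_y': 45.197349796987, 'cx': 331.43947707044146, 'cy': 239.2604945349233, 'T': array([[ 0.52351104,  0.55987309, -0.64224474, -0.45093518],
       [-0.85174098,  0.36314532, -0.37770727, -0.56538603],
       [ 0.02176004,  0.74476009,  0.66697744,  1.04642565],
       [ 0.        ,  0.        ,  0.        ,  1.        ]])}
top {'fov_y': 52.65413412874874, 'cx': 325.0820460953276, 'cy': 239.09722410139042, 'T': array([[-2.41863980e-02,  9.80120853e-01, -1.96921637e-01,
         2.72439076e-01],
       [-9.99707156e-01, -2.38676558e-02,  3.99208568e-03,
         1.41851986e-02],
       [-7.87331415e-04,  1.96960524e-01,  9.80411104e-01,
         1.32716145e+00],
       [ 0.00000000e+00,  0.00000000e+00,  0.00000000e+00,
         1.00000000e+00]])}
{'t': 0.1, 'q': array([ 1.02351529e+00,  5.28374605e-01,  1.43379029e+00, -1.33898338e-05,
        1.18142530e+00, -1.78541898e-01]), 'qd': array([-6.37602362e-04, -1.48234644e-03, -2.70157758e-03,  1.58868634e-04,
       -1.25161759e-03,  1.78278747e-05]), 'tau': array([-4.48585024e-04, -4.43308318e+01, -1.78586072e+01, -1.68141401e-04,
        3.91130467e-03, -2.98999183e-06]), 'tcp_pos': array([0.22492648, 0.58241669, 0.2304255 ]), 'tool_rot': array([ 1.83324227e-01,  9.83051998e-01, -9.35914640e-04, -3.48772709e-04]), 'force': array([-0.22263057, -0.24759038,  0.36288388]), 'ft_torque': array([-0.02299279,  0.00138075, -0.01136513]), 'gripper_force': 0.0, 'finger_gap': 1.0004230813269657} 0.0187
```

View pics/top0.png

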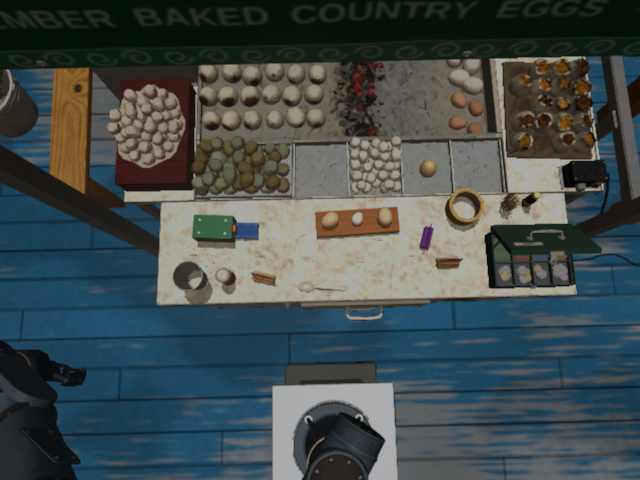

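View pics/scene0.png

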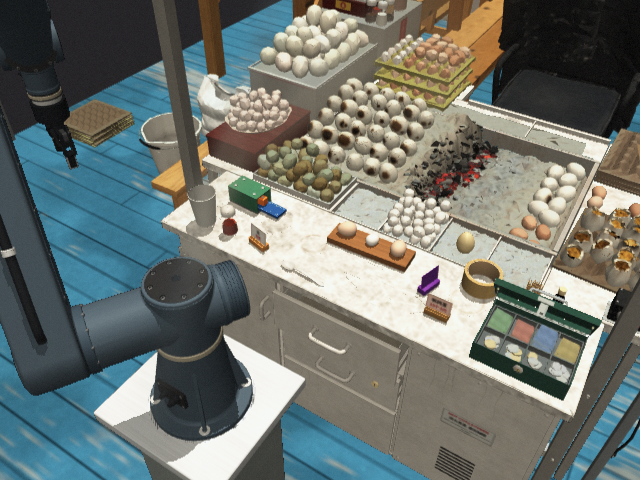

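The top view shows the holder at (213,227), the ruler's end at (247,231), the board at (357,221), and stands at (264,279), (448,263) and purple (427,237). The tape is at (465,206), the cup at (190,276) and the shaker at (226,276).

Candidates for the pink stand, in scene pixels: (259,236), (437,306), and the purple look-alike (428,280). I'll check them in a close crop.

```bash
python3 - <<'E'
import cv2,numpy as np
s=cv2.imread("pics/scene0.png");t=cv2.imread("pics/top0.png")
r=lambda i,x,y,w,h,k:cv2.resize(i[y:y+h,x:x+w],None,fx=k,fy=k,interpolation=cv2.INTER_CUBIC)
a=np.hstack([r(s,235,215,50,45,8),r(s,410,258,50,45,8)])
b=np.hstack([r(t,185,205,100,60,4),r(t,310,200,100,60,4)])
cv2.imwrite("pics/c1.png",np.vstack([a,b]))
a=np.hstack([r(t,170,255,100,50,4),r(t,415,222,50,50,8)[:200*2]][:1]+[r(t,400,185,100,50,4)])
b=np.hstack([r(t,240,262,50,50,8),r(t,420,232,50,50,8)])
cv2.imwrite("pics/c2.png",np.vstack([a,b]))
E
```

```text
(no output)
```

View pics/c1.png

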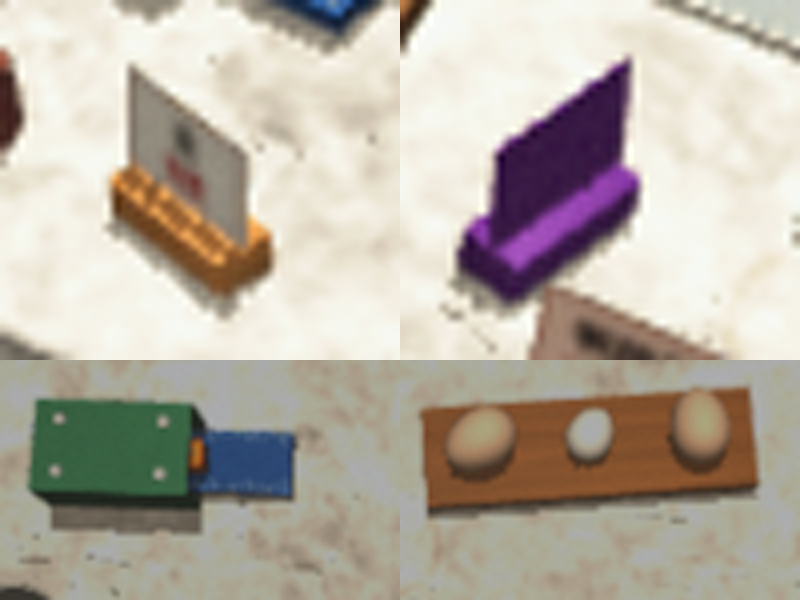

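View pics/c2.png

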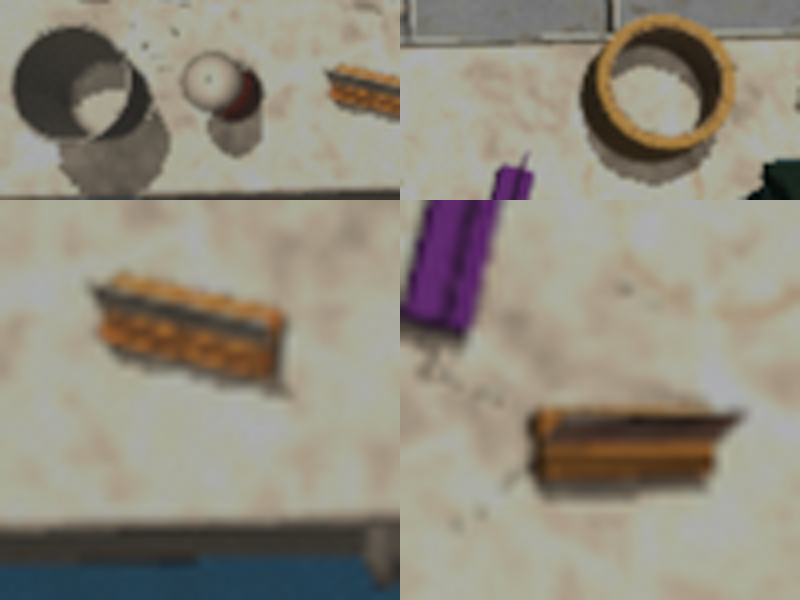

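The pink (dull pink) card stand is at scene (437,306), top (448,263), with its printed front toward the robot. The white stand is at top (264,279) and purple is excluded. I'll get one more enlarged scene crop for cross-checking.

```bash
cat > h.py <<'E'
import numpy as np
from station import viewer
from scipy.optimize import least_squares
C={n:viewer.calibration(n) for n in("scene","top")}
def proj(n,P):
    c=C[n];T=np.linalg.inv(c["T"]);p=np.asarray(P)@T[:3,:3].T+T[:3,3];f=240/np.tan(np.radians(c["fov_y"]/2))
    return np.stack([c["cx"]+f*p[:,0]/-p[:,2],c["cy"]+f*p[:,1]/p[:,2]],1)
def loc(pose,L):
    x,y,a=pose;L=np.asarray(L,float);c,s=np.cos(a),np.sin(a)
    return np.stack([x+c*L[:,0]-s*L[:,1],y+s*L[:,0]+c*L[:,1],L[:,2]],1)
def fit(obs,x0):
    # obs: list of (cam, local pts mm, pixels full-frame)
    g=lambda p:np.concatenate([(proj(n,loc(p,np.array(L)/1e3))-px).ravel() for n,L,px in obs])
    r=least_squares(g,x0,x_scale=[.01,.01,.05],loss="soft_l1");return r.x,g(r.x).round(1)
def full(px,o,k,off=(0,0)):
    return (np.array(px,float)-off+.5)/k-.5+o
E
python3 - <<'E'
from h import *
R=full([[37,401],[190,404],[188,496],[32,490]],[185,205],4,[0,360])
# holder: x local toward far/near, +y left ; open -y end to right
p,r=fit([("top",[[32,53,55],[32,-53,55],[-32,-53,55],[-32,53,55]],R)],[.6,.3,0]);print("holder",p,r)
R=full([[422,410],[750,388],[756,486],[428,508]],[310,200],4,[400,360])
p,r=fit([("top",[[35,115,18],[35,-115,18],[-35,-115,18],[-35,115,18]],R)],[.6,0,0]);print("board",p,r)
R=full([[293,433],[291,497]],[185,205],4,[0,360])
p,r=fit([("top",[[22,-80,15],[-22,-80,15]],R)],[.6,.2,0]);print("ruler",p,r)
import cv2
s=cv2.imread("pics/scene0.png")
k=lambda i,x,y,w,h,k:cv2.resize(i[y:y+h,x:x+w],None,fx=k,fy=k,interpolation=cv2.INTER_CUBIC)
cv2.imwrite("pics/c3.png",np.vstack([np.hstack([k(s,225,170,66,50,6),k(s,415,285,50,50,8)[:300]])[:, :796],np.hstack([k(s,322,215,99,60,8)])[:,:796][:300]]) if 0 else np.vstack([np.hstack([k(s,225,172,66,50,6),k(s,418,288,44,37,8)[:296][:300]]) if 0 else np.hstack([k(s,225,172,66,50,6),k(s,415,288,50,50,6)]),cv2.copyMakeBorder(k(s,322,215,99,50,6),0,0,0,102,0)]))
E
```

```text
holder [ 0.56980999  0.31065648 -0.04453238] [-0.1 -0.3  0.8 -0.3 -0.  -0.1 -0.6  0.7]
board [ 0.58284577 -0.08071329  0.04281259] [-0.3 -0.1 -0.1  0.1  0.9  0.  -0.3 -0. ]
ruler [ 0.56607744  0.27498925 -0.02815611] [-0.   0.2  0.  -0.2]
```

View pics/c3.png

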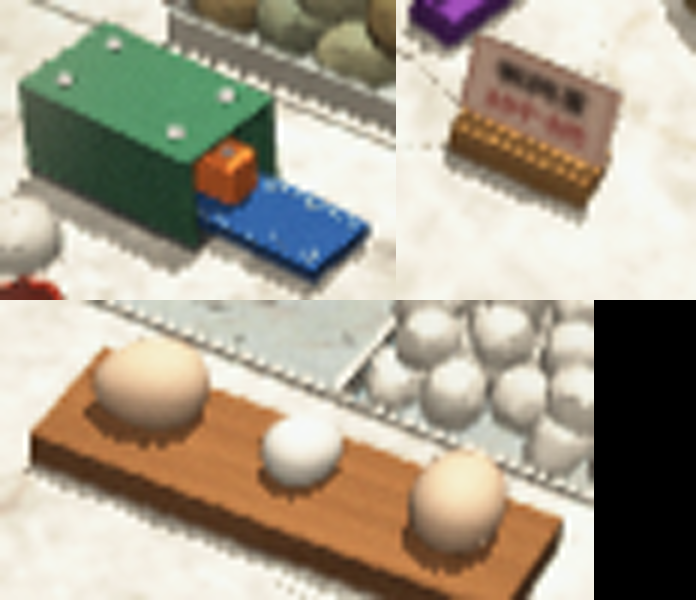

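```bash
python3 - <<'E'
from h import *
R=full([[293,433],[291,497]],[185,205],4,[0,360]); S=full([[370,230],[313,272]],[225,172],6)
L=[[22,-80,15],[-22,-80,15]]
for o in([("scene",L,S)],[("scene",L,S),("top",L,R)]): print("ruler",*fit(o,[.56,.27,0]))
T=full([[37,401],[190,404],[188,496],[32,490]],[185,205],4,[0,360]); S=full([[105,22],[276,97],[193,162],[20,88],[195,250]],[225,172],6)
L=[[32,53,55],[32,-53,55],[-32,-53,55],[-32,53,55],[-32,-53,0]]
print("holder",*fit([("scene",L,S)],[.57,.3,0]),*fit([("top",L[:4],T)],[.57,.3,0]))
T=full([[422,410],[750,388],[756,486],[428,508]],[310,200],4,[400,360]);LT=[[35,115,18],[35,-115,18],[-35,-115,18],[-35,115,18]]
S=full([[108,348],[562,520],[35,435],[33,462]],[322,215],6,[0,300]);LS=[[35,115,18],[35,-115,18],[-35,115,18],[-35,115,0]]
for o in([("scene",LS,S)],[("scene",LS,S),("top",LT,T)]): print("board",*fit(o,[.58,-.08,0]))
S=full([[449,150],[585,205],[455,112],[592,167],[474,36],[622,96]],[415,288],6,[396,0])
LS=[[-12,30,0],[-12,-30,0],[-12,30,18],[-12,-30,18],[-2,31,59],[-2,-31,59]]
T=full([[540,412],[712,478],[540,484],[745,412]],[420,232],8,[400,200]);LT=[[12,30,18],[-12,-30,0],[-12,30,0],[4,-31,59]]
for o in([("scene",LS,S)],[("top",LT,T)],[("scene",LS,S),("top",LT,T)]): print("pink",*fit(o,[.48,-.25,0]))
for n,px,z in(("white",[264,279],.02),("cup",[190,276],.05),("shaker",[228,277],.04),("purple",[427,238],.03),("tape",[465,206],.03)):
    print(n,least_squares(lambda p:(proj("top",[[*p,z]])-px).ravel(),[.5,0]).x.round(3))
E
```

```text
ruler [ 0.56436126  0.27362814 -0.06915021] [ 0.2 -0.5 -0.2  0.4]
ruler [ 0.56535857  0.27509548 -0.03876893] [ 0.3 -1.3  0.3 -0.3  0.   0.8 -0.1  0.3]
holder [ 0.56771229  0.31150617 -0.03316166] [-0.1 -0.3  0.1 -0.2 -0.2  0.2 -0.4 -0.6  0.7  0.8] [ 0.56980999  0.31065648 -0.04453231] [-0.1 -0.3  0.8 -0.3 -0.  -0.1 -0.6  0.7]
board [ 0.58051965 -0.08128842  0.03731605] [-0.1 -0.2  1.   0.2 -0.5 -0.3 -0.2  0.2]
board [ 0.58219782 -0.08087388  0.04311646] [-0.1 -0.5  1.2 -0.4 -0.3 -0.5 -0.1 -0.1 -0.3  0.2 -0.   0.3  0.9  0.2
 -0.2  0.2]
pink [ 0.46615842 -0.32347457  0.02169977] [-0.4 -0.6  0.3  0.4 -0.5  0.8  0.4  1.7 -0.  -1.2  0.2 -0.8]
pink [ 0.46413416 -0.32612128  0.02036054] [ 0.1 -0.1 -0.4  0.3 -0.6  0.5  1.2 -0.6]
pink [ 0.46481213 -0.32443642  0.01476906] [-0.3 -0.1  0.4  1.  -0.3  1.2  0.5  2.3  0.1 -0.7  0.3 -0.2 -0.5 -0.4
 -1.1  0.1 -1.3  0.2  0.6 -0.8]
white [0.429 0.177]
cup [0.438 0.369]
shaker [0.434 0.27 ]
purple [ 0.529 -0.269]
tape [ 0.617 -0.38 ]
```

Both cameras agree within about 2 mm: holder (0.569,0.311), ruler (0.565,0.275, yaw −0.04), board (0.582,−0.081, yaw +0.042), pink stand (0.465,−0.324, yaw 0.02). Sizes and reach are consistent. Next I turn the tool and approach the ruler's end.

```bash
cat > go.py <<'E'
import sys,numpy as np
from station import manip
from scipy.spatial.transform import Rotation as Ro
x,y,z,h=map(float,sys.argv[1:5]);s=manip.sense();R=Ro.from_quat(s["tool_rot"])
Y=np.array([np.cos(h),np.sin(h),0]);Z=np.array([0,0,-1.]);G=Ro.from_matrix(np.stack([np.cross(Y,Z),Y,Z],1))
print("turn first",(R.inv()*G).as_rotvec().round(3),"then slide cm",(G.inv().apply(np.array([x,y,z])-s["tcp_pos"])*100).round(2),"t",s["t"],"tcp",s["tcp_pos"].round(4),"gap",s["finger_gap"].round(3),"gf",s["gripper_force"],"F",s["force"].round(1),"q6",s["q"][5].round(2))
E
T='{"slide":[0,0,0],"angular":[0,0,0.12],"claw":1}'
python3 -m creep '[{"slide":[0,0,0],"angular":[0,0,0.12],"claw":1},{"slide":[0,0,0],"angular":[0,0,0.12],"claw":1},{"slide":[0,0,0],"angular":[0,0,0.12],"claw":1},{"slide":[0,0,0],"angular":[0,0,0.12],"claw":1},{"slide":[0,0,0],"angular":[0,0,0.12],"claw":1},{"slide":[0,0,0],"angular":[0,0,0.12],"claw":1},{"slide":[0,0,0],"angular":[0,0,0.12],"claw":1},{"slide":[0,0,0],"angular":[0,0,0.12],"claw":1},{"slide":[0,0,0],"angular":[0,0,0.12],"claw":1},{"slide":[0,0,0],"angular":[0,0,0.12],"claw":1}]'
python3 -m creep '[{"slide":[-2.5,2.5,0],"angular":[0,0,0.04],"claw":1},{"slide":[-2.5,2.5,0],"angular":[0,0,0],"claw":1},{"slide":[-2.5,2.5,0],"angular":[0,0,0],"claw":1},{"slide":[-2.5,2.5,0],"angular":[0,0,0],"claw":1},{"slide":[-2.5,2.5,0],"angular":[0,0,0],"claw":1},{"slide":[-2.5,2.5,0],"angular":[0,0,0],"claw":1},{"slide":[-2.5,2.5,0],"angular":[0,0,0],"claw":1},{"slide":[-2.5,2.5,0],"angular":[0,0,0],"claw":1},{"slide":[-2.5,2.5,0],"angular":[0,0,0],"claw":1},{"slide":[-2.5,2.5,0],"angular":[0,0,0],"claw":1}]'
python3 go.py 0.563 0.215 0.10 -0.04
```

```text
t: 0.93
tcp_pos: [0.225, 0.5826, 0.2307]
tool_rot: [0.708, 0.706, -0.001, 0.0]
force: [0.5, -0.1, 0.0]
finger_gap: 1.007
gripper_force: 0.0
t: 1.77
tcp_pos: [0.4672, 0.3231, 0.2309]
tool_rot: [0.72, 0.694, -0.0, -0.0]
force: [0.6, -0.5, -0.5]
finger_gap: 0.999
gripper_force: 0.0Traceback (most recent call last):
  File "go.py", line 6, in <module>
    print("turn first",(R.inv()*G).as_rotvec().round(3),"then slide cm",(G.inv().apply(np.array([x,y,z])-s["tcp_pos"])*100).round(2),"t",s["t"],"tcp",s["tcp_pos"].round(4),"gap",s["finger_gap"].round(3),"gf",s["gripper_force"],"F",s["force"].round(1),"q6",s["q"][5].round(2))
                                                                                                                                                                                  ^^^^^^^^^^^^^^^^^^^^^
AttributeError: 'float' object has no attribute 'round'
```

```bash
sed -i 's/s\["finger_gap"\].round(3)/round(s["finger_gap"],3)/' go.py
python3 -m creep '[{"slide":[-2.6,2.5,0],"angular":[0,0,0],"claw":1},{"slide":[-2.6,2.5,0],"angular":[0,0,0],"claw":1},{"slide":[-2.6,2.5,0],"angular":[0,0,0],"claw":1},{"slide":[-2.6,2.5,0],"angular":[0,0,0],"claw":1},{"slide":[0,0,3],"angular":[0,0,0],"claw":1},{"slide":[0,0,3],"angular":[0,0,0],"claw":1},{"slide":[0,0,3],"angular":[0,0,0],"claw":1},{"slide":[0,0,3],"angular":[0,0,0],"claw":1},{"slide":[0,0,1],"angular":[0,0,0],"claw":1},{"slide":[0,0,0],"angular":[0,0,0],"claw":1}]'
python3 go.py 0.563 0.215 0.002 -0.04
```

```text
t: 2.6
tcp_pos: [0.5601, 0.2163, 0.0981]
tool_rot: [0.72, 0.693, -0.003, -0.002]
force: [-0.7, 1.2, -0.9]
finger_gap: 0.998
gripper_force: 0.0
turn first [-0.007  0.002  0.002] then slide cm [-0.12  0.29  9.61] t 2.6 tcp [0.5601 0.2163 0.0981] gap 0.998 gf 0.0 F [-0.7  1.2 -0.9] q6 0.22
```

```bash
python3 -m creep '[{"slide":[-0.1,0.25,2],"angular":[-0.007,0.002,0],"claw":1},{"slide":[0,0,2],"angular":[0,0,0],"claw":1},{"slide":[0,0,2],"angular":[0,0,0],"claw":1},{"slide":[0,0,1.5],"angular":[0,0,0],"claw":1},{"slide":[0,0,1],"angular":[0,0,0],"claw":1},{"slide":[0,0,0.6],"angular":[0,0,0],"claw":1},{"slide":[0,0,0.4],"angular":[0,0,0],"claw":1},{"slide":[0,0,0],"angular":[0,0,0],"claw":1},{"slide":[0,0,0],"angular":[0,0,0],"claw":1}]'
python3 go.py 0.563 0.215 0.002 -0.04
python3 - <<'E'
from station import viewer
import cv2,numpy as np
s=viewer.snapshot("scene");t=viewer.snapshot("top")
k=lambda i,x,y,w,h,k:cv2.resize(i[y:y+h,x:x+w],None,fx=k,fy=k,interpolation=cv2.INTER_CUBIC)
cv2.imwrite("pics/d1.png",np.hstack([k(s,220,150,100,100,4),k(t,195,185,100,100,4)]))
E
```

```text
t: 3.35
tcp_pos: [0.5663, 0.2162, 0.0072]
tool_rot: [0.72, 0.694, 0.004, 0.002]
force: [-1.3, 0.0, -0.8]
finger_gap: 1.002
gripper_force: 0.0
turn first [ 0.009 -0.002  0.002] then slide cm [-0.13 -0.32  0.52] t 3.35 tcp [0.5663 0.2162 0.0072] gap 1.002 gf 0.0 F [-1.3  0.  -0.8] q6 0.22
```

View pics/d1.png

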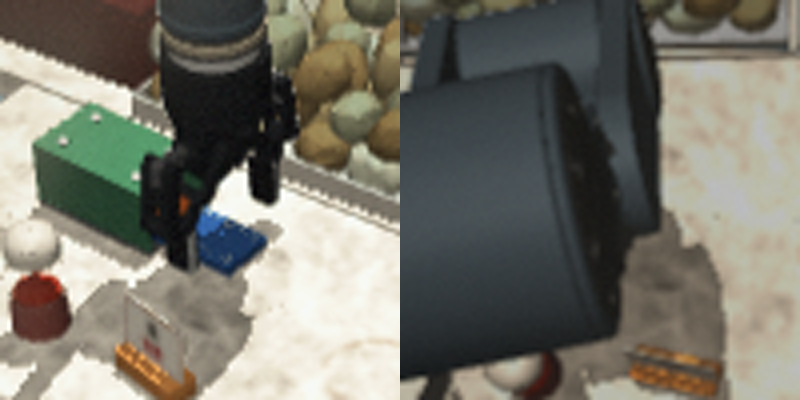

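The fingers straddle the ruler's free end: near tip at crop (185,268), ruler corner at (233,270). I lower slightly and close.

```bash
python3 -m creep '[{"slide":[0,-0.3,0.5],"angular":[0.007,-0.002,0],"claw":0.4},{"slide":[0,0,0],"angular":[0,0,0],"claw":0.2},{"slide":[0,0,0],"angular":[0,0,0],"claw":-0.2},{"slide":[0,0,0],"angular":[0,0,0],"claw":-0.6},{"slide":[0,0,0],"angular":[0,0,0],"claw":-1},{"slide":[0,0,0],"angular":[0,0,0],"claw":-1},{"slide":[0,0,0],"angular":[0,0,0],"claw":-1},{"slide":[0,0,0],"angular":[0,0,0],"claw":-1},{"slide":[0,0,0],"angular":[0,0,0],"claw":-1},{"slide":[0,0,0],"angular":[0,0,0],"claw":-1}]' 70
python3 go.py 0.563 0.215 0.002 -0.04
```

```text
t: 4.28
tcp_pos: [0.5629, 0.2161, 0.0015]
tool_rot: [0.72, 0.694, 0.0, 0.0]
force: [0.4, -0.4, 3.4]
finger_gap: 0.496
gripper_force: 69.3
turn first [ 0.001 -0.     0.002] then slide cm [-0.11  0.02 -0.05] t 4.2833 tcp [0.5629 0.2161 0.0015] gap 0.496 gf 69.28718562237918 F [ 0.4 -0.4  3.4] q6 0.22
```

```bash
python3 -m creep '[{"slide":[0,0,-0.2],"angular":[0,0,0],"claw":-1},{"slide":[-0.5,0,0],"angular":[0,0,0],"claw":-1},{"slide":[-1,0,0],"angular":[0,0,0],"claw":-1},{"slide":[-1.5,0,0],"angular":[0,0,0],"claw":-1},{"slide":[-2,0,0],"angular":[0,0,0],"claw":-1},{"slide":[-2,0,0],"angular":[0,0,0],"claw":-1},{"slide":[-2,0,0],"angular":[0,0,0],"claw":-1},{"slide":[-2,0,0],"angular":[0,0,0],"claw":-1},{"slide":[-1.2,0,0],"angular":[0,0,0],"claw":-1},{"slide":[-0.6,0,0],"angular":[0,0,0],"claw":-1}]'
python3 -m creep '[{"slide":[0,0,0],"angular":[0,0,0],"claw":-1},{"slide":[0,0,0.2],"angular":[0,0,0],"claw":-1},{"slide":[0,0,0.2],"angular":[0,0,0],"claw":-1},{"slide":[0,0,0],"angular":[0,0,0],"claw":-1},{"slide":[0,0,0],"angular":[0,0,0],"claw":-1}]'
python3 go.py 0.558 0.09 0.002 -0.04
python3 - <<'E'
from station import viewer
import cv2,numpy as np
s=viewer.snapshot("scene")
k=lambda i,x,y,w,h,k:cv2.resize(i[y:y+h,x:x+w],None,fx=k,fy=k,interpolation=cv2.INTER_CUBIC)
cv2.imwrite("pics/d2.png",k(s,220,150,130,100,6))
E
```

```text
t: 5.12
tcp_pos: [0.5569, 0.0859, 0.0028]
tool_rot: [0.721, 0.693, -0.001, -0.001]
force: [0.2, -0.0, -2.2]
finger_gap: 0.494
gripper_force: 69.9
t: 5.53
tcp_pos: [0.5579, 0.0885, 0.0007]
tool_rot: [0.72, 0.694, -0.0, 0.001]
force: [-2.3, -4.6, 8.8]
finger_gap: 0.494
gripper_force: 75.8
turn first [0.001 0.001 0.004] then slide cm [ 0.15  0.   -0.13] t 5.5333 tcp [0.5579 0.0885 0.0007] gap 0.494 gf 75.78019037435297 F [-2.3 -4.6  8.8] q6 -0.0
```

View pics/d2.png

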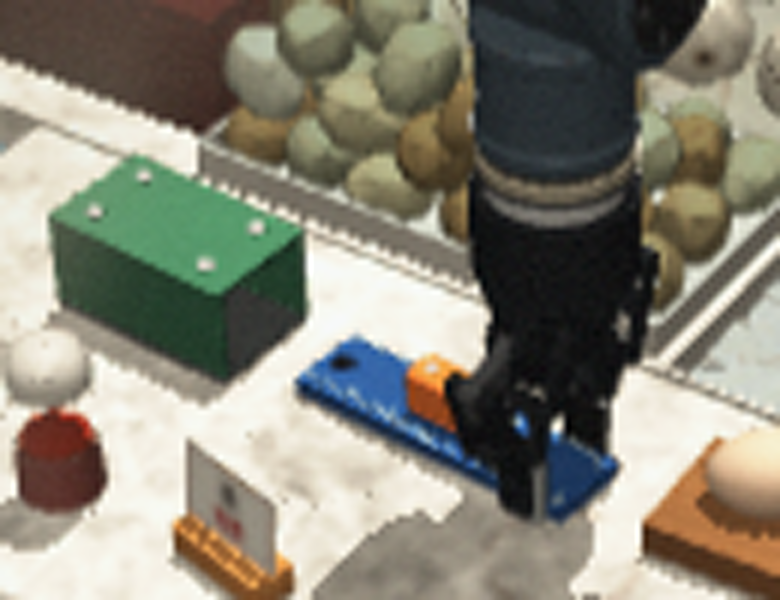

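The ruler is out of the holder: its far end is at crop (300,380) and the holder mouth is empty. It lies on the counter, so I release and rise.

```bash
python3 -m creep '[{"slide":[0,0,0],"angular":[0,0,0],"claw":-0.3},{"slide":[0,0,0],"angular":[0,0,0],"claw":0.2},{"slide":[0,0,0],"angular":[0,0,0],"claw":0.6},{"slide":[0,0,0],"angular":[0,0,0],"claw":0.8},{"slide":[0,0,0],"angular":[0,0,0],"claw":0.8},{"slide":[0,0,0],"angular":[0,0,0],"claw":0.8},{"slide":[0,0,-1],"angular":[0,0,0],"claw":1},{"slide":[0,0,-2],"angular":[0,0,0],"claw":1},{"slide":[0,0,-3],"angular":[0,0,0],"claw":1},{"slide":[0,0,-4],"angular":[0,0,0],"claw":1}]'
python3 -m creep '[{"slide":[-2,-2,-4],"angular":[0,0,0.12],"claw":1},{"slide":[-2,-2,-3],"angular":[0,0,0.12],"claw":1},{"slide":[0,0,0],"angular":[0,0,0.12],"claw":1},{"slide":[0,0,0],"angular":[0,0,0.12],"claw":1},{"slide":[0,0,0],"angular":[0,0,0.12],"claw":1},{"slide":[0,0,0],"angular":[0,0,0.12],"claw":1},{"slide":[0,0,0],"angular":[0,0,0.12],"claw":1},{"slide":[0,0,0],"angular":[0,0,0.12],"claw":1},{"slide":[0,0,0],"angular":[0,0,0.12],"claw":1},{"slide":[0,0,0],"angular":[0,0,0.12],"claw":1}]'
python3 go.py 0.56 0.15 0.12 -1.60
python3 - <<'E'
from station import viewer
import cv2,numpy as np
s=viewer.snapshot("scene");t=viewer.snapshot("top")
k=lambda i,x,y,w,h,k:cv2.resize(i[y:y+h,x:x+w],None,fx=k,fy=k,interpolation=cv2.INTER_CUBIC)
cv2.imwrite("pics/d3.png",np.vstack([np.hstack([k(s,255,180,66,50,6),k(t,230,200,67,50,6)]),cv2.resize(np.hstack([s,t]),(798,299))]))
E
```

```text
t: 6.42
tcp_pos: [0.5557, 0.0882, 0.0986]
tool_rot: [0.72, 0.693, -0.002, -0.002]
force: [1.9, 0.7, 0.2]
finger_gap: 0.999
gripper_force: 0.0
t: 7.25
tcp_pos: [0.5171, 0.0552, 0.164]
tool_rot: [0.987, 0.163, 0.0, 0.0]
force: [-0.1, 0.3, -0.3]
finger_gap: 0.997
gripper_force: 0.0
turn first [ 0.    -0.     0.356] then slide cm [ 4.02 -9.6   4.4 ] t 7.25 tcp [0.5171 0.0552 0.164 ] gap 0.997 gf 0.0 F [-0.1  0.3 -0.3] q6 1.14
```

View pics/d3.png

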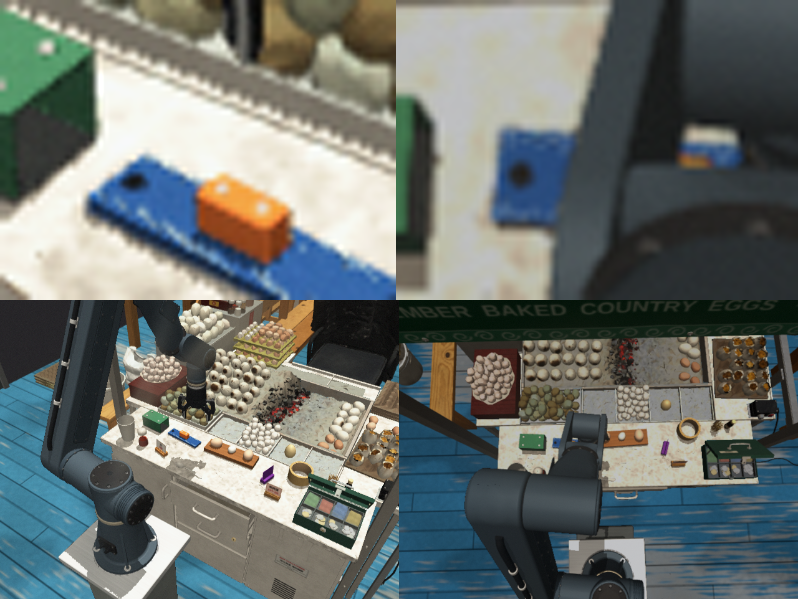

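The ruler lies flat and clear of the holder. Its block top corners are at scene crop (217,174), (292,210), (272,232) and (197,190), and its left end is at (145,153) and (88,198). I'll compute the pose.

```bash
python3 - <<'E'
from h import *
S=full([[145,153],[88,198],[217,174],[292,210],[272,232],[197,190]],[255,180],6)
L=[[22,80,10],[-22,80,10],[10,22,34],[10,-22,34],[-10,-22,34],[-10,22,34]]
T=full([[501,128],[494,222]],[230,200],6,[396,0])
for o in([("scene",L,S)],[("top",L[:2],T)],[("scene",L,S),("top",L[:2],T)]): print(*fit(o,[.56,.15,0]))
E
```

```text
[ 0.56192172  0.1481659  -0.08439341] [ 0.1 -0.1 -0.5  0.   0.8 -0.3  0.7 -0.1 -0.5 -0.1 -0.4  0.6]
[ 0.56650937  0.14684452 -0.06548398] [-0.   0.1  0.  -0.1]
[ 0.56225258  0.14797632 -0.10083472] [ 0.6 -0.3 -0.2 -0.3  1.1 -0.3  0.8 -0.1 -0.5 -0.1 -0.2  0.5 -0.1  0.6
 -0.6  0.4]
```

```bash
python3 -m creep '[{"slide":[0,0,0],"angular":[0,0,0.12],"claw":1},{"slide":[0,0,0],"angular":[0,0,0.12],"claw":1},{"slide":[0,0,0],"angular":[0,0,0.12],"claw":1},{"slide":[0,0,0],"angular":[0,0,0.02],"claw":1},{"slide":[1,-2.4,0],"angular":[0,0,0],"claw":1},{"slide":[1,-2.4,0],"angular":[0,0,0],"claw":1},{"slide":[1,-2.4,0],"angular":[0,0,0],"claw":1},{"slide":[1,-2.2,2],"angular":[0,0,0],"claw":1},{"slide":[0,0,3],"angular":[0,0,0],"claw":1},{"slide":[0,0,1],"angular":[0,0,0],"claw":1}]'
python3 -m creep '[{"slide":[0,0,0],"angular":[0,0,0],"claw":1},{"slide":[0,0,0],"angular":[0,0,0],"claw":1},{"slide":[0,0,0],"angular":[0,0,0],"claw":1}]'
python3 go.py 0.5615 0.148 0.012 -1.626
```

```text
t: 8.18
tcp_pos: [0.56, 0.1483, 0.1007]
tool_rot: [1.0, -0.02, -0.002, 0.0]
force: [-1.3, 0.4, -0.5]
finger_gap: 0.998
gripper_force: 0.0
t: 8.43
tcp_pos: [0.5621, 0.1466, 0.1044]
tool_rot: [1.0, -0.023, 0.001, -0.0]
force: [-0.8, -0.2, 0.3]
finger_gap: 0.998
gripper_force: 0.0
turn first [-0.    -0.001  0.008] then slide cm [-0.07 -0.13  9.24] t 8.4333 tcp [0.5621 0.1466 0.1044] gap 0.998 gf 0.0 F [-0.8 -0.2  0.3] q6 1.68
```

```bash
python3 -m creep '[{"slide":[0,-0.1,2],"angular":[0,0,0.008],"claw":1},{"slide":[0,0,2],"angular":[0,0,0],"claw":1},{"slide":[0,0,2],"angular":[0,0,0],"claw":1},{"slide":[0,0,1.5],"angular":[0,0,0],"claw":1},{"slide":[0,0,1],"angular":[0,0,0],"claw":1},{"slide":[0,0,0.7],"angular":[0,0,0],"claw":1},{"slide":[0,0,0],"angular":[0,0,0],"claw":1},{"slide":[0,0,0],"angular":[0,0,0],"claw":1},{"slide":[0,0,0],"angular":[0,0,0],"claw":1}]'
python3 -m creep '[{"slide":[0,0,0],"angular":[0,0,0],"claw":0.3},{"slide":[0,0,0],"angular":[0,0,0],"claw":0.1},{"slide":[0,0,0],"angular":[0,0,0],"claw":-0.3},{"slide":[0,0,0],"angular":[0,0,0],"claw":-1},{"slide":[0,0,0],"angular":[0,0,0],"claw":-1},{"slide":[0,0,0],"angular":[0,0,0],"claw":-1},{"slide":[0,0,0],"angular":[0,0,0],"claw":-1},{"slide":[0,0,0],"angular":[0,0,0],"claw":-1}]' 60
python3 go.py 0.5615 0.148 0.012 -1.626
```

```text
t: 9.18
tcp_pos: [0.5625, 0.1482, 0.0124]
tool_rot: [1.0, -0.028, 0.001, -0.0]
force: [0.3, -0.1, 0.1]
finger_gap: 0.999
gripper_force: 0.0
t: 9.85
tcp_pos: [0.5621, 0.1483, 0.0122]
tool_rot: [1.0, -0.028, 0.001, 0.0]
force: [-0.5, -0.2, 5.9]
finger_gap: 0.507
gripper_force: 60.6
turn first [-0.    -0.001  0.   ] then slide cm [-0.06  0.03  0.02] t 9.85 tcp [0.5621 0.1483 0.0122] gap 0.507 gf 60.630299716140144 F [-0.5 -0.2  5.9] q6 1.69
```

```bash
python3 -m creep '[{"slide":[0,0,-0.5],"angular":[0,0,0],"claw":-1},{"slide":[0,0,-1.5],"angular":[0,0,0],"claw":-1},{"slide":[0,0,-1.5],"angular":[0,0,0],"claw":-1},{"slide":[0,0,-0.5],"angular":[0,0,-0.05],"claw":-1},{"slide":[-1,0,0],"angular":[0,0,-0.048],"claw":-1},{"slide":[-2,0,0],"angular":[0,0,0],"claw":-1},{"slide":[-2,0.5,0],"angular":[0,0,0],"claw":-1},{"slide":[-1.5,1.4,0],"angular":[0,0,0],"claw":-1},{"slide":[0,2,0],"angular":[0,0,0],"claw":-1},{"slide":[0,2.5,0],"angular":[0,0,0],"claw":-1}]'
python3 -m creep '[{"slide":[0,2.5,0],"angular":[0,0,0],"claw":-1},{"slide":[0,2.5,0],"angular":[0,0,0],"claw":-1},{"slide":[0,2.5,0],"angular":[0,0,0],"claw":-1},{"slide":[0,2.5,0],"angular":[0,0,0],"claw":-1},{"slide":[0,2.5,0],"angular":[0,0,0],"claw":-1},{"slide":[0,2,0],"angular":[0,0,0],"claw":-1},{"slide":[0,1.5,0],"angular":[0,0,0],"claw":-1},{"slide":[0,0.5,0],"angular":[0,0,0],"claw":-1},{"slide":[0,0,0],"angular":[0,0,0],"claw":-1},{"slide":[0,0,0],"angular":[0,0,0],"claw":-1}]'
python3 go.py 0.505 -0.084 0.013 -1.528
python3 - <<'E'
from station import viewer
import cv2,numpy as np
s=viewer.snapshot("scene");t=viewer.snapshot("top")
k=lambda i,x,y,w,h,k:cv2.resize(i[y:y+h,x:x+w],None,fx=k,fy=k,interpolation=cv2.INTER_CUBIC)
cv2.imwrite("pics/d4.png",np.vstack([k(s,300,200,133,70,6),cv2.resize(t[190:330,230:500],(798,180))[:180]]))
E
```

```text
t: 10.68
tcp_pos: [0.4971, 0.0826, 0.0511]
tool_rot: [1.0, 0.023, -0.001, -0.0]
force: [0.8, -0.0, -3.7]
finger_gap: 0.504
gripper_force: 61.4
t: 11.52
tcp_pos: [0.5059, -0.0823, 0.0512]
tool_rot: [1.0, 0.021, -0.001, -0.0]
force: [0.4, -0.1, -2.4]
finger_gap: 0.505
gripper_force: 61.4
turn first [-0.001  0.001 -0.001] then slide cm [-0.1   0.16  3.82] t 11.5167 tcp [ 0.5059 -0.0823  0.0512] gap 0.505 gf 61.38513856640202 F [ 0.4 -0.1 -2.4] q6 1.15
```

View pics/d4.png

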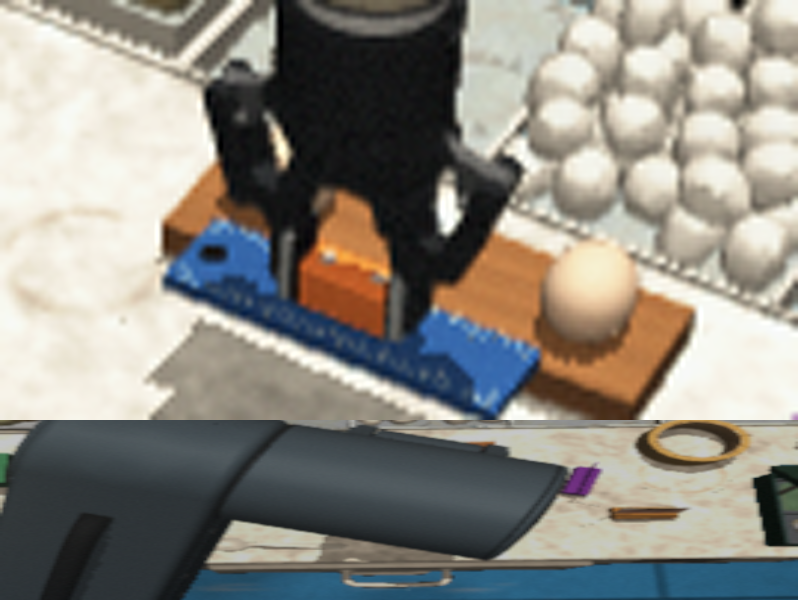

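The ruler hangs level in the grip, parallel to the board. Its top corners are at crop (165,283), (492,412), (220,222) and (540,350).

```bash
python3 - <<'E'
from h import *
S=full([[165,283],[492,412],[220,222],[540,350]],[300,200],6)
L=[[-22,80,49],[-22,-80,49],[22,80,49],[22,-80,49]]
print(*fit([("scene",L,S)],[.505,-.08,0.04]))
E
python3 -m creep '[{"slide":[0,0.1,1],"angular":[0,0,0],"claw":-1},{"slide":[0,0,1],"angular":[0,0,0],"claw":-1},{"slide":[0,0,1],"angular":[0,0,0],"claw":-1},{"slide":[0,0,0.4],"angular":[0,0,0],"claw":-1},{"slide":[0,0,0.2],"angular":[0,0,0],"claw":-1},{"slide":[0,0,0.1],"angular":[0,0,0],"claw":-1},{"slide":[0,0,0],"angular":[0,0,0],"claw":-1},{"slide":[0,0,0],"angular":[0,0,0],"claw":-1},{"slide":[0,0,0],"angular":[0,0,0],"claw":-1}]'
python3 go.py 0.525 -0.084 0.013 -1.528
```

```text
[ 0.50502411 -0.08253515  0.02062001] [-0.6 -1.   0.8  0.6 -1.1 -0.5  0.7  0.4]
t: 12.37
tcp_pos: [0.5068, -0.084, 0.0146]
tool_rot: [1.0, 0.021, 0.0, 0.0]
force: [0.3, -0.2, -2.9]
finger_gap: 0.498
gripper_force: 61.3
turn first [ 0.    -0.001 -0.   ] then slide cm [1.82 0.08 0.16] t 12.3667 tcp [ 0.5068 -0.084   0.0146] gap 0.498 gf 61.32566739877802 F [ 0.3 -0.2 -2.9] q6 1.15
```

```bash
python3 -m creep '[{"slide":[0.4,0,0.1],"angular":[0,0,0],"claw":-1},{"slide":[0.4,0,0.05],"angular":[0,0,0],"claw":-1},{"slide":[0.3,0,0],"angular":[0,0,0],"claw":-1},{"slide":[0.1,0,0],"angular":[0,0,0],"claw":-1},{"slide":[0,0,0],"angular":[0,0,0],"claw":-1},{"slide":[0,0,0],"angular":[0,0,0],"claw":-1},{"slide":[0,0,0],"angular":[0,0,0],"claw":-1}]'
for i in 1 2; do python3 -m creep '[{"slide":[0.1,0,0],"angular":[0,0,0],"claw":-1},{"slide":[0.1,0,0],"angular":[0,0,0],"claw":-1},{"slide":[0,0,0],"angular":[0,0,0],"claw":-1},{"slide":[0,0,0],"angular":[0,0,0],"claw":-1}]'; done
```

```text
t: 12.95
tcp_pos: [0.5183, -0.0832, 0.0128]
tool_rot: [1.0, 0.021, -0.0, -0.0]
force: [0.6, -0.1, -3.1]
finger_gap: 0.498
gripper_force: 61.3
t: 13.28
tcp_pos: [0.5206, -0.0833, 0.0128]
tool_rot: [1.0, 0.021, 0.0, 0.0]
force: [-0.7, 0.4, -3.1]
finger_gap: 0.5
gripper_force: 61.3
t: 13.62
tcp_pos: [0.5215, -0.083, 0.0127]
tool_rot: [1.0, 0.022, -0.001, -0.0]
force: [-1.6, -1.5, -1.9]
finger_gap: 0.505
gripper_force: 61.0
```

```bash
for i in 1 2 3; do python3 -m creep '[{"slide":[0.1,0,0],"angular":[0,0,0],"claw":-1},{"slide":[0,0,0],"angular":[0,0,0],"claw":-1},{"slide":[0,0,0],"angular":[0,0,0],"claw":-1}]'|grep -E "pos|rot|^force"; done; python3 go.py 0.525 -0.084 0.0125 -1.528
```

```text
tcp_pos: [0.5218, -0.0829, 0.0126]
tool_rot: [1.0, 0.022, -0.002, -0.0]
force: [-5.0, -1.6, -0.9]
tcp_pos: [0.522, -0.0827, 0.0124]
tool_rot: [1.0, 0.022, -0.003, -0.001]
force: [-5.7, -2.1, -0.3]
tcp_pos: [0.5221, -0.0826, 0.0123]
tool_rot: [1.0, 0.023, -0.004, -0.001]
force: [-6.8, -3.1, -0.9]
turn first [-0.002  0.007  0.003] then slide cm [ 0.28  0.15 -0.02] t 14.3667 tcp [ 0.5221 -0.0826  0.0123] gap 0.508 gf 60.59907802613452 F [-6.8 -3.1 -0.9] q6 1.16
```

```bash
python3 -m creep '[{"slide":[-0.1,0,0],"angular":[0,0,0],"claw":-1},{"slide":[-0.1,0,0.05],"angular":[0,0,0],"claw":-1},{"slide":[0,0,0.05],"angular":[0,0,0],"claw":-1},{"slide":[0,0,0],"angular":[0,0,0],"claw":-1}]'
python3 -m creep '[{"slide":[0,0,0],"angular":[0,0,0],"claw":-0.2},{"slide":[0,0,0],"angular":[0,0,0],"claw":0},{"slide":[0,0,0],"angular":[0,0,0],"claw":0.3},{"slide":[0,0,0],"angular":[0,0,0],"claw":0.6},{"slide":[0,0,0],"angular":[0,0,0],"claw":0.6},{"slide":[0,0,0],"angular":[0,0,0],"claw":0.6},{"slide":[0,0,-0.5],"angular":[0,0,0],"claw":0.6},{"slide":[0,0,-1],"angular":[0,0,0],"claw":0.6},{"slide":[0,0,-2],"angular":[0,0,0],"claw":0.6},{"slide":[0,0,-3],"angular":[0,0,0],"claw":1}]'
python3 -m creep '[{"slide":[0,0,-3.5],"angular":[0,0,0],"claw":1},{"slide":[0,0,-3.5],"angular":[0,0,0],"claw":1},{"slide":[0,0,-3],"angular":[0,0,0],"claw":1},{"slide":[-1,3,0],"angular":[0,0,0],"claw":1},{"slide":[-1,3.5,0],"angular":[0,0,0],"claw":1},{"slide":[-1,3.5,0],"angular":[0,0,0],"claw":1},{"slide":[-1,3.5,0],"angular":[0,0,0],"claw":1},{"slide":[-1,3.5,0],"angular":[0,0,0],"claw":1},{"slide":[-1,3.5,0],"angular":[0,0,0],"claw":1},{"slide":[0,2,0],"angular":[0,0,0],"claw":1}]'
python3 go.py 0.465 -0.325 0.1 -1.55
python3 - <<'E'
from station import viewer
import cv2,numpy as np
s=viewer.snapshot("scene");t=viewer.snapshot("top");cv2.imwrite("pics/s5.png",s);cv2.imwrite("pics/t5.png",t)
k=lambda i,x,y,w,h,k:cv2.resize(i[y:y+h,x:x+w],None,fx=k,fy=k,interpolation=cv2.INTER_CUBIC)
cv2.imwrite("pics/d5.png",np.vstack([k(s,310,215,133,62,6)[:, :798],k(t,310,200,133,38,6)]))
E
```

```text
t: 14.7
tcp_pos: [0.5218, -0.0826, 0.0118]
tool_rot: [1.0, 0.022, -0.002, -0.001]
force: [-5.6, -1.2, 2.2]
finger_gap: 0.501
gripper_force: 60.8
t: 15.53
tcp_pos: [0.5223, -0.0827, 0.0765]
tool_rot: [1.0, 0.021, -0.002, -0.001]
force: [0.2, -0.6, 0.4]
finger_gap: 0.919
gripper_force: 0.0
t: 16.37
tcp_pos: [0.4719, -0.3143, 0.1781]
tool_rot: [1.0, 0.02, 0.0, 0.001]
force: [0.8, 0.1, 0.6]
finger_gap: 1.001
gripper_force: 0.0
turn first [ 0.003 -0.001  0.019] then slide cm [-0.71  1.05  7.81] t 16.3667 tcp [ 0.4719 -0.3143  0.1781] gap 1.001 gf 0.0 F [0.8 0.1 0.6] q6 0.75
```

View pics/d5.png

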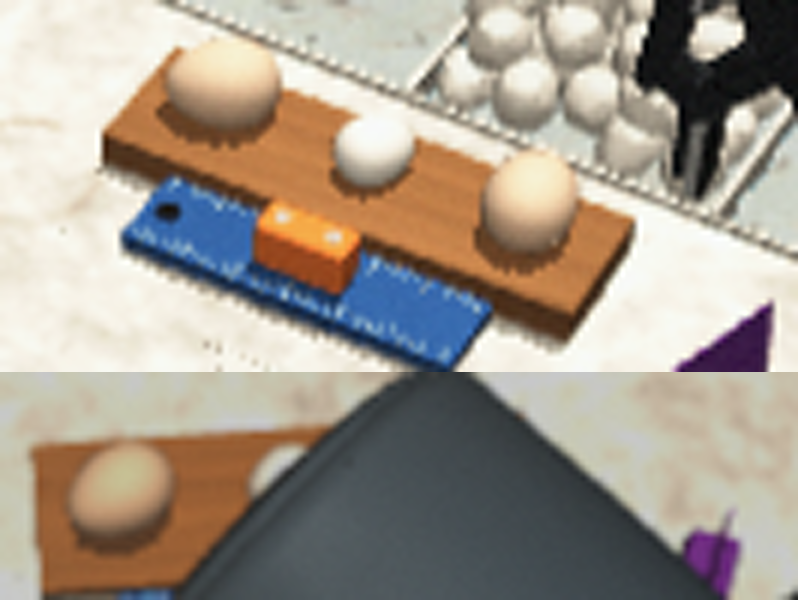

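The ruler lies along the board's near face. Top corners at crop are (175,178), (122,235), (495,302), (450,362), and the board's are (180,48), (105,135), (635,222), (572,322). I'll check this numerically. No views are left, so from here I use forces and image code.

```bash
python3 - <<'E'
from h import *
o=[310,215]
S=full([[175,178],[122,235],[495,302],[450,362]],o,6)
r,e=fit([("scene",[[22,80,10],[-22,80,10],[22,-80,10],[-22,-80,10]],S)],[.52,-.08,0.04]);print(r,e)
S=full([[180,48],[105,135],[635,222],[572,322],[572,343],[105,165]],o,6)
b,e=fit([("scene",[[35,115,18],[-35,115,18],[35,-115,18],[-35,-115,18],[-35,-115,0],[-35,115,0]],S)],[.58,-.08,0.04]);print(b,e)
c,s=np.cos(b[2]),np.sin(b[2]);d=r-b;print("rel",c*d[0]+s*d[1],-s*d[0]+c*d[1],d[2])
E
```

```text
[ 0.52252213 -0.08317727  0.04003851] [-0.8 -0.5 -0.1 -0.3  0.3  0.1  0.5  0.6]
[ 0.57987879 -0.08141438  0.03757993] [-0.2 -0.1 -0.2 -0.1  0.8 -0.   0.4 -0.5 -0.3  1.  -0.3 -0.2]
rel -0.057382403097451025 0.00039330683327913184 0.002458578407427338
```

Ruler in the board frame: x = −57.4 mm, y = 0.4 mm, parallel within 0.003 rad, so it is flush. Now the pink stand.

```bash
python3 -m creep '[{"slide":[-0.3,0.5,2],"angular":[0.003,0,0.02],"claw":1},{"slide":[-0.3,0.5,2],"angular":[0,0,0],"claw":1},{"slide":[-0.1,0,2],"angular":[0,0,0],"claw":1},{"slide":[0,0,1.5],"angular":[0,0,0],"claw":1},{"slide":[0,0,0],"angular":[0,0,0],"claw":1},{"slide":[0,0,0],"angular":[0,0,0],"claw":1},{"slide":[0,0,0],"angular":[0,0,0],"claw":1}]'
python3 go.py 0.465 -0.3245 0.004 -1.553
```

```text
t: 17.05
tcp_pos: [0.4672, -0.3203, 0.1029]
tool_rot: [1.0, 0.012, 0.001, -0.001]
force: [0.8, -0.3, 0.6]
finger_gap: 1.001
gripper_force: 0.0
turn first [-0.002 -0.001  0.006] then slide cm [-0.23  0.41  9.89] t 17.05 tcp [ 0.4672 -0.3203  0.1029] gap 1.001 gf 0.0 F [ 0.8 -0.3  0.6] q6 0.75
```

```bash
python3 -m creep '[{"slide":[-0.2,0.4,0],"angular":[-0.002,0,0.006],"claw":1},{"slide":[0,0,1],"angular":[0,0,0],"claw":1},{"slide":[0,0,2],"angular":[0,0,0],"claw":1},{"slide":[0,0,0],"angular":[0,0,0],"claw":1},{"slide":[0,0,0],"angular":[0,0,0],"claw":1},{"slide":[0,0,0],"angular":[0,0,0],"claw":1}]'
python3 go.py 0.465 -0.3245 0.004 -1.553
```

```text
t: 17.55
tcp_pos: [0.4647, -0.3248, 0.0721]
tool_rot: [1.0, 0.008, 0.0, -0.0]
force: [1.3, 0.8, -0.3]
finger_gap: 1.001
gripper_force: 0.0
turn first [-0.001 -0.    -0.001] then slide cm [ 0.03 -0.03  6.81] t 17.55 tcp [ 0.4647 -0.3248  0.0721] gap 1.001 gf 0.0 F [ 1.3  0.8 -0.3] q6 0.75
```

```bash
python3 -m creep '[{"slide":[0,0,1],"angular":[0,0,0],"claw":1},{"slide":[0,0,1.5],"angular":[0,0,0],"claw":1},{"slide":[0,0,1.5],"angular":[0,0,0],"claw":1},{"slide":[0,0,1.5],"angular":[0,0,0],"claw":1},{"slide":[0,0,0.8],"angular":[0,0,0],"claw":1},{"slide":[0,0,0.4],"angular":[0,0,0],"claw":1},{"slide":[0,0,0],"angular":[0,0,0],"claw":1},{"slide":[0,0,0],"angular":[0,0,0],"claw":1}]'
python3 -m creep '[{"slide":[0,0,0],"angular":[0,0,0],"claw":0.7},{"slide":[0,0,0],"angular":[0,0,0],"claw":0.5},{"slide":[0,0,0],"angular":[0,0,0],"claw":0.4},{"slide":[0,0,0],"angular":[0,0,0],"claw":0.2},{"slide":[0,0,0],"angular":[0,0,0],"claw":-0.2},{"slide":[0,0,0],"angular":[0,0,0],"claw":-0.5},{"slide":[0,0,0],"angular":[0,0,0],"claw":-1},{"slide":[0,0,0],"angular":[0,0,0],"claw":-1},{"slide":[0,0,0],"angular":[0,0,0],"claw":-1}]' 35
python3 go.py 0.465 -0.3245 0.004 -1.553
```

```text
t: 18.22
tcp_pos: [0.4648, -0.3247, 0.005]
tool_rot: [1.0, 0.008, 0.0, -0.0]
force: [0.4, -0.6, 0.9]
finger_gap: 1.002
gripper_force: 0.0
t: 18.97
tcp_pos: [0.4651, -0.3249, 0.0059]
tool_rot: [1.0, 0.008, 0.001, 0.0]
force: [-0.7, 0.3, 5.6]
finger_gap: 0.717
gripper_force: 37.2
turn first [ 0.    -0.001 -0.001] then slide cm [-0.   -0.04  0.19] t 18.9667 tcp [ 0.4651 -0.3249  0.0059] gap 0.717 gf 37.23044693470001 F [-0.7  0.3  5.6] q6 0.75
```

```bash
python3 -m creep '[{"slide":[0,0,-0.5],"angular":[0,0,0],"claw":-1},{"slide":[0,0,-1],"angular":[0,0,0],"claw":-1},{"slide":[0,0,-2],"angular":[0,0,0],"claw":-1},{"slide":[0,0,-2],"angular":[0,0,0],"claw":-1},{"slide":[0,0,-1],"angular":[0,0,-0.024],"claw":-1},{"slide":[0,0,-0.5],"angular":[0,0,0],"claw":-1},{"slide":[0,-1,0],"angular":[0,0,0],"claw":-1},{"slide":[0,-2,0],"angular":[0,0,0],"claw":-1},{"slide":[0,-2,0],"angular":[0,0,0],"claw":-1},{"slide":[0,-2,0],"angular":[0,0,0],"claw":-1}]'
python3 -m creep '[{"slide":[0.3,-2,0],"angular":[0,0,0],"claw":-1},{"slide":[0.3,-2,0],"angular":[0,0,0],"claw":-1},{"slide":[0.4,-2,0],"angular":[0,0,0],"claw":-1},{"slide":[0.4,-2,0],"angular":[0,0,0],"claw":-1},{"slide":[0.2,-2.5,0],"angular":[0,0,0],"claw":-1},{"slide":[0.2,-2.5,0],"angular":[0,0,0],"claw":-1},{"slide":[0,-2,0],"angular":[0,0,0],"claw":-1},{"slide":[0,-1.3,0],"angular":[0,0,0],"claw":-1},{"slide":[0,-0.7,0],"angular":[0,0,0],"claw":-1},{"slide":[0,0,0],"angular":[0,0,0],"claw":-1}]'
python3 -m creep '[{"slide":[0,0,0],"angular":[0,0,0],"claw":-1},{"slide":[0,0,0],"angular":[0,0,0],"claw":-1},{"slide":[0,0,0],"angular":[0,0,0],"claw":-1}]'
python3 go.py 0.473 -0.085 0.0065 -1.529
python3 - <<'E'
from station import viewer
import cv2
cv2.imwrite("pics/s6.png",viewer.snapshot("scene"))
E
```

```text
t: 19.8
tcp_pos: [0.4606, -0.2527, 0.0739]
tool_rot: [1.0, 0.02, -0.001, -0.001]
force: [0.5, -0.5, -0.3]
finger_gap: 0.713
gripper_force: 38.2
t: 20.63
tcp_pos: [0.4719, -0.0824, 0.0746]
tool_rot: [1.0, 0.021, -0.001, -0.001]
force: [-0.1, -0.4, -0.7]
finger_gap: 0.711
gripper_force: 38.2
t: 20.88
tcp_pos: [0.4733, -0.0852, 0.075]
tool_rot: [1.0, 0.02, 0.0, -0.0]
force: [0.3, -0.6, -0.7]
finger_gap: 0.713
gripper_force: 38.2
turn first [-0.001 -0.001 -0.002] then slide cm [-0.03 -0.02  6.85] t 20.8833 tcp [ 0.4733 -0.0852  0.075 ] gap 0.713 gf 38.18874478340149 F [ 0.3 -0.6 -0.7] q6 1.12
```

```bash
python3 -m creep '[{"slide":[0,0,1],"angular":[0,0,-0.002],"claw":-1},{"slide":[0,0,2],"angular":[0,0,0],"claw":-1},{"slide":[0,0,2],"angular":[0,0,0],"claw":-1},{"slide":[0,0,1],"angular":[0,0,0],"claw":-1},{"slide":[0,0,0.5],"angular":[0,0,0],"claw":-1},{"slide":[0,0,0.2],"angular":[0,0,0],"claw":-1},{"slide":[0,0,0],"angular":[0,0,0],"claw":-1},{"slide":[0,0,0],"angular":[0,0,0],"claw":-1},{"slide":[0,0,0],"angular":[0,0,0],"claw":-1}]'
python3 -m creep '[{"slide":[0.4,0,0],"angular":[0,0,0],"claw":-1},{"slide":[0.4,0,0],"angular":[0,0,0],"claw":-1},{"slide":[0.2,0,0],"angular":[0,0,0],"claw":-1},{"slide":[0,0,0],"angular":[0,0,0],"claw":-1},{"slide":[0,0,0],"angular":[0,0,0],"claw":-1},{"slide":[0,0,0],"angular":[0,0,0],"claw":-1}]'
for i in 1 2 3; do python3 -m creep '[{"slide":[0.1,0,0],"angular":[0,0,0],"claw":-1},{"slide":[0,0,0],"angular":[0,0,0],"claw":-1},{"slide":[0,0,0],"angular":[0,0,0],"claw":-1}]'|grep -E "pos|rot|^force"; done; python3 go.py 0.488 -0.085 0.006 -1.529
```

```text
t: 21.68
tcp_pos: [0.4733, -0.0842, 0.0087]
tool_rot: [1.0, 0.021, 0.001, -0.0]
force: [-0.1, -0.6, -1.0]
finger_gap: 0.714
gripper_force: 38.2
t: 22.18
tcp_pos: [0.4827, -0.0835, 0.0081]
tool_rot: [1.0, 0.021, -0.0, -0.001]
force: [-0.2, -0.5, -1.4]
finger_gap: 0.712
gripper_force: 38.2
tcp_pos: [0.4837, -0.0835, 0.008]
tool_rot: [1.0, 0.021, -0.0, -0.001]
force: [-0.2, -0.1, 0.6]
tcp_pos: [0.4849, -0.0835, 0.008]
tool_rot: [1.0, 0.021, 0.0, -0.0]
force: [0.6, 0.4, -1.0]
tcp_pos: [0.4859, -0.0834, 0.008]
tool_rot: [1.0, 0.021, 0.0, -0.0]
force: [-0.7, -0.1, -1.0]
turn first [-0.001 -0.     0.001] then slide cm [0.21 0.17 0.2 ] t 22.9333 tcp [ 0.4859 -0.0834  0.008 ] gap 0.711 gf 38.23696553707123 F [-0.7 -0.1 -1. ] q6 1.13
```

```bash
for i in 1 2 3 4; do python3 -m creep '[{"slide":[0.1,0,0],"angular":[0,0,0],"claw":-1},{"slide":[0,0,0],"angular":[0,0,0],"claw":-1},{"slide":[0,0,0],"angular":[0,0,0],"claw":-1}]'|grep -E "pos|rot|^force"; done
```

```text
tcp_pos: [0.4869, -0.0834, 0.008]
tool_rot: [1.0, 0.021, 0.0, -0.0]
force: [0.5, 0.2, -0.9]
tcp_pos: [0.4879, -0.0834, 0.008]
tool_rot: [1.0, 0.021, 0.0, -0.0]
force: [0.2, 0.2, -1.3]
tcp_pos: [0.4889, -0.0833, 0.008]
tool_rot: [1.0, 0.021, 0.0, -0.0]
force: [0.7, 0.1, -0.8]
tcp_pos: [0.4899, -0.0833, 0.008]
tool_rot: [1.0, 0.021, 0.0, -0.0]
force: [-0.9, 0.4, -1.1]
```

```bash
for i in 1 2 3; do python3 -m creep '[{"slide":[0.1,0,0],"angular":[0,0,0],"claw":-1},{"slide":[0,0,0],"angular":[0,0,0],"claw":-1},{"slide":[0,0,0],"angular":[0,0,0],"claw":-1}]'|grep -E "pos|rot|^force"; done
python3 - <<'E'
from station import viewer
import cv2
s=viewer.snapshot("scene");cv2.imwrite("pics/s7.png",s)
E
```

```text
tcp_pos: [0.4906, -0.0831, 0.008]
tool_rot: [1.0, 0.021, -0.0, -0.001]
force: [-0.5, -0.2, -0.4]
tcp_pos: [0.4913, -0.083, 0.008]
tool_rot: [1.0, 0.021, -0.001, -0.001]
force: [-1.0, 0.7, -0.0]
tcp_pos: [0.492, -0.0829, 0.0079]
tool_rot: [1.0, 0.022, -0.001, -0.001]
force: [-3.1, -0.3, -0.2]
```

```bash
python3 -m creep '[{"slide":[-0.1,0,0.05],"angular":[0,0,0],"claw":-1},{"slide":[0,0,0.05],"angular":[0,0,0],"claw":-1},{"slide":[0,0,0.05],"angular":[0,0,0],"claw":-1},{"slide":[0,0,0],"angular":[0,0,0],"claw":-1},{"slide":[0,0,0],"angular":[0,0,0],"claw":-1}]'|grep -E "pos|rot|^force"
python3 -m creep '[{"slide":[0,0,0.05],"angular":[0,0,0],"claw":-1},{"slide":[0,0,0.05],"angular":[0,0,0],"claw":-1},{"slide":[0,0,0],"angular":[0,0,0],"claw":-1},{"slide":[0,0,0],"angular":[0,0,0],"claw":-1}]'|grep -E "pos|rot|^force"
```

```text
tcp_pos: [0.492, -0.0832, 0.0065]
tool_rot: [1.0, 0.021, 0.0, -0.0]
force: [-1.6, 0.2, -0.7]
tcp_pos: [0.4919, -0.0832, 0.0061]
tool_rot: [1.0, 0.021, 0.0, -0.0]
force: [-1.9, 0.6, 5.3]
```

The stand is on the counter, since Fz rose at the same height as the grasp. I release and back off upward.

```bash
python3 -m creep '[{"slide":[0,0,0],"angular":[0,0,0],"claw":0.4},{"slide":[0,0,0],"angular":[0,0,0],"claw":0.6},{"slide":[0,0,0],"angular":[0,0,0],"claw":0.8},{"slide":[0,0,0],"angular":[0,0,0],"claw":1},{"slide":[0,0,0],"angular":[0,0,0],"claw":1},{"slide":[0,0,0],"angular":[0,0,0],"claw":1},{"slide":[0,0,0],"angular":[0,0,0],"claw":1},{"slide":[0,0,-0.5],"angular":[0,0,0],"claw":1},{"slide":[0,0,-1.5],"angular":[0,0,0],"claw":1},{"slide":[0,0,-2],"angular":[0,0,0],"claw":1}]'
python3 -m creep '[{"slide":[0,0,-3],"angular":[0,0,0],"claw":1},{"slide":[0,0,-3.5],"angular":[0,0,0],"claw":1},{"slide":[0,0,-3.5],"angular":[0,0,0],"claw":1},{"slide":[0,0,-3.5],"angular":[0,0,0],"claw":1},{"slide":[0,-3,0],"angular":[0,0,0],"claw":1},{"slide":[0,-3.5,0],"angular":[0,0,0],"claw":1},{"slide":[0,-3.5,0],"angular":[0,0,0],"claw":1},{"slide":[0,-3.5,0],"angular":[0,0,0],"claw":1},{"slide":[0,-3.5,0],"angular":[0,0,0],"claw":1},{"slide":[0,-3,0],"angular":[0,0,0],"claw":1}]'
python3 -m creep '[{"slide":[0,-3.5,0],"angular":[0,0,0],"claw":1},{"slide":[0,-3.5,0],"angular":[0,0,0],"claw":1},{"slide":[0,-3.5,0],"angular":[0,0,0],"claw":1},{"slide":[0,-3.5,0],"angular":[0,0,0],"claw":1},{"slide":[0,0,0],"angular":[0,0,0],"claw":1},{"slide":[0,0,0],"angular":[0,0,0],"claw":1}]'
python3 - <<'E'
from h import *
import cv2
from station import viewer
s=viewer.snapshot("scene");t=viewer.snapshot("top");cv2.imwrite("pics/s8.png",s);cv2.imwrite("pics/t8.png",t)
# blue ruler / board / pinkish-card blobs in both views, hulls
for n,i in(("scene",s),("top",t)):
    x0,y0,x1,y1=(300,215,440,300) if n=="scene" else (300,195,420,275)
    c=cv2.cvtColor(i[y0:y1,x0:x1],cv2.COLOR_BGR2HSV)
    for k,lo,hi in(("blue",(100,120,50),(125,255,255)),("card",(165,25,60),(180,120,220)),("card0",(0,25,60),(8,120,220)),("block",(10,120,60),(22,255,255))):
        m=cv2.inRange(c,lo,hi);q,l,st,ce=cv2.connectedComponentsWithStats(m)
        print(n,k,[(*(st[j,:2]+[x0,y0]),*st[j,2:]) for j in range(1,q) if st[j,4]>15])
E
```

```text
t: 26.32
tcp_pos: [0.4908, -0.0828, 0.0451]
tool_rot: [1.0, 0.021, -0.002, -0.001]
force: [0.5, -0.4, 0.6]
finger_gap: 1.002
gripper_force: 0.0
t: 27.15
tcp_pos: [0.4825, 0.1185, 0.1812]
tool_rot: [1.0, 0.022, 0.0, -0.001]
force: [0.5, 0.1, -0.3]
finger_gap: 1.002
gripper_force: 0.0
t: 27.65
tcp_pos: [0.4765, 0.2579, 0.181]
tool_rot: [1.0, 0.023, 0.0, -0.0]
force: [0.2, -0.8, -0.6]
finger_gap: 0.996
gripper_force: 0.0
scene blue [(np.int64(331), np.int64(245), np.int32(14), np.int32(15), np.int32(123)), (np.int64(366), np.int64(258), np.int32(26), np.int32(19), np.int32(273))]
scene card []
scene card0 []
scene block [(np.int64(327), np.int64(223), np.int32(88), np.int32(48), np.int32(1319)), (np.int64(343), np.int64(262), np.int32(23), np.int32(14), np.int32(155))]
top blue [(np.int64(364), np.int64(234), np.int32(24), np.int32(16), np.int32(279)), (np.int64(330), np.int64(236), np.int32(28), np.int32(16), np.int32(287))]
top card []
top card0 []
top block [(np.int64(315), np.int64(207), np.int32(84), np.int32(30), np.int32(1467)), (np.int64(351), np.int64(238), np.int32(16), np.int32(8), np.int32(98)), (np.int64(349), np.int64(254), np.int32(21), np.int32(6), np.int32(95))]
```

```bash
python3 - <<'E'
from h import *
import cv2
B=np.array([.5822,-.081]);a=.042
def unproj(n,px,z):
    c=C[n];T=c["T"];f=240/np.tan(np.radians(c["fov_y"]/2))
    d=np.stack([(px[:,0]-c["cx"])/f,-(px[:,1]-c["cy"])/f,-np.ones(len(px))],1)@T[:3,:3].T;o=T[:3,3]
    return (o+d*((z-o[2])/d[:,2])[:,None])[:,:2]
for n,f in(("scene","pics/s8.png"),("top","pics/t8.png")):
    i=cv2.imread(f);x0,y0,x1,y1=(300,215,440,300) if n=="scene" else (300,195,420,275);K=6
    g=cv2.resize(i[y0:y1,x0:x1],None,fx=K,fy=K,interpolation=cv2.INTER_CUBIC);h=cv2.cvtColor(g,cv2.COLOR_BGR2HSV)
    wood=cv2.inRange(h,(5,100,30),(22,255,255));blue=cv2.inRange(h,(100,110,25),(128,255,255))
    X0,X1=(345,361) if n=="scene" else (350,368)
    def low(m,xs,lo,hi):
        out=[]
        for u in xs:
            c=int((u-x0+.5)*K);r=np.nonzero(m[:,c])[0];r=r[(r>(lo-y0)*K)&(r<(hi-y0)*K)]
            if len(r): out.append((u,(r.max()+.5)/K-.5+y0))
        return np.array(out)
    def rep(k,p,z):
        w=unproj(n,p,z)-B;L=np.stack([np.cos(a)*w[:,0]+np.sin(a)*w[:,1],-np.sin(a)*w[:,0]+np.cos(a)*w[:,1]],1)
        q=np.polyfit(L[:,1],L[:,0],1);q=np.polyfit(*L[np.abs(L[:,0]-np.polyval(q,L[:,1]))<.004][:,::-1].T,1)
        print(n,k,"x at y=0: %.4f"%q[1],"rel yaw %.3f"%-np.arctan(q[0]),"y range",L[:,1].min().round(3),L[:,1].max().round(3))
    lo,hi=(262,280) if n=="scene" else (250,264)
    rep("block front bottom",low(wood,np.arange(X0,X1,.5),lo,hi),0)
    R=np.r_[333:343:.5,375:384:.5] if n=="scene" else np.r_[332:347:.5,372:386:.5]
    rep("ruler near bottom",low(blue,R,240 if n=="scene" else 232,285),0)
    P=np.r_[330:343:.5,392:400:.5] if n=="scene" else np.r_[318:326:.5,391:396:.5]
    rep("board near bottom",low(wood,P,215 if n=="scene" else 200,280),0)
E
```

```text
scene block front bottom x at y=0: -0.1027 rel yaw -0.006 y range -0.021 0.024
scene ruler near bottom x at y=0: -0.0778 rel yaw -0.015 y range -0.075 0.074
scene board near bottom x at y=0: -0.0340 rel yaw -0.002 y range -0.099 0.106
top block front bottom x at y=0: -0.1006 rel yaw -0.020 y range -0.022 0.026
top ruler near bottom x at y=0: -0.0757 rel yaw -0.011 y range -0.074 0.075
top board near bottom x at y=0: -0.0312 rel yaw 0.001 y range -0.107 0.111
```

From both cameras, relative to the board: ruler centre x ≈ −57 mm, yaw within about 0.015 rad. Stand centre x ≈ −92 mm, yaw within about 0.02 rad, card front at ≈ −104 mm. Everything is inside tolerance, so I hand in.

```bash
python3 -c "
from station import ticket
print(ticket.sign_off())"
```

```text
the job is handed in; nothing more can be done
None
```

I handed the job in at about 28 s on the robot's clock; no verdict came back. By my last camera measurements the ruler lies flush along the board and the pink stand stands square against its other edge, card front outward, all inside the limits, with nothing dropped and no bystander touched as far as I could tell.

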